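# Overhang a sheet blank for deburring

### The job

On the two-lane deburring ledge, first swing the stop bar at the ledge's end right round, a full quarter turn, out of the way of both lanes. Then push the blank with the round hole along its lane with your fingertips until it sticks out about 30 mm past that end, still lying flat in its lane, so that its edge can be deburred, and move the hand clear. Push only: do not pick up or lift a blank, and leave the plain blank, and the plug gauge, the steel block and the wrench around the ledge, where they are.

Things in the scene. Friction and masses are not known exactly. Their poses are not given: they have to be found in the camera images.
- stand: Fixed deburring ledge: dark steel deck on blue feet. Origin at bench level under the deck's centre; z up, y along the two lanes towards the stop bar's end, x across them, away from the robot. Deck 126 mm (x) by 260 mm (y), top at z = 60 mm. Three rails along y, 6 mm wide, 6 mm high, centred at x = -60, 0 and 60 mm, leave two lanes 54 mm wide centred at x = -30 and 30 mm, open at both ends.
- end_edge (a point): Middle of the deck's top edge at the stop bar's end: x = 0, y = 130, z = 60 mm in the frame of stand. Overhang is measured from here along the stand's y.
- pivot (a point): Pivot axis (vertical) of the stop bar, at mid-height of the bar: x = -80, y = 139, z = 73 mm in the frame of stand. Round boss of radius 11 mm; the pin's head (radius 10 mm) tops out at z = 100 mm.
- stop (a joint): Angle of the stop bar in rad about the vertical pivot. At 0 it lies across the end of both lanes, from the pivot along the stand's +x; it grows as the free end swings outward, away from the deck, to 1.57, where it lies along the stand's +y beside the lanes' way out (hard stop at 1.6). Stiff hinge (0.06 N m): it stays where it is left. Starts between 0 and 0.2.
- stop_tip (a point): A point inside the steel stop bar near its free end, 150 mm from the pivot axis, at mid-height. The bar is a flat bar on edge, 8 mm thick, 36 mm high (z = 55 to 91 mm above the bench), its end 152 mm from the pivot axis.
- holed: The blank to push: loose flat aluminium blank, 50 mm (x) by 110 mm (y, along the lane) by 6 mm thick, about 0.1 kg, with a 24 mm round hole through its middle. Origin at the centre of its underside. Lies flat in either of the two lanes, its axes parallel to the stand's, its centre at first between y = -35 and 35 mm of the stand.
- plain: A second blank of the same outline and aluminium but without a hole, in the other lane; it is to stay put. Origin at the centre of its underside.
- gauge: Steel plug gauge, a bystander standing upright on the bench on the robot's side of the ledge: diameter 26 mm, 75 mm high. Origin at the centre of its underside.
- block: Dark steel block 40 by 40 by 30 mm high, a bystander lying on the bench beyond the stop end, lower than the bar and the overhanging blank. Origin at the centre of its underside.
- wrench: Wrench, a bystander lying flat on the bench on the far side of the ledge. Origin at the centre of its underside.
There are look-alikes about, which are no part of the job. What is shaped like the holed but blue or brown is not meant.

How it is judged:
On the way, in this order (a step that is already met when the one before it is completed fails the run):
1. the stop bar is swung out of the way while the holed blank is still wholly on the ledge (value of joint stop above 1.2 rad and y of holed in the frame of stand below 0.078 m), for 0.2 s.
2. the holed blank overhangs the end by 18 to 42 mm (y of holed in the frame of stand between 0.093 and 0.117 m), for 0.2 s.
At the end, for the whole second after the job is handed in: The stop bar stands at more than 1.2 rad; the holed blank lies at rest and flat in its lane (underside within 3 mm of the deck's height, tilt under 0.05 rad, along the lane within 0.1 rad), its end 18 to 42 mm past the stop end of the deck; the plain blank is within 10 mm of its start (all of step 2 and value of joint stop above 1.2 rad and z of holed in the frame of stand between 0.057 and 0.063 m and angle between holed's own z axis and vertical below 0.05 rad and angle between the y axis of holed and the y axis of stand, either way round below 0.1 rad and linear speed of holed below 0.01 m/s and distance of plain from where it was at the start of the episode below 0.01 m); the robot touches nothing.
It fails at once if a blank is lifted (more than 10 mm above the deck) or tipped (more than 0.2 rad) (z of any of holed, plain in the frame of stand above 0.07 m or angle between any of holed, plain's own z axis and vertical above 0.2 rad).
It fails at once if the plain blank is moved by more than 10 mm (distance of plain from where it was at the start of the episode above 0.01 m).
It fails at once if a bystander (gauge, block or wrench) is moved by more than 20 mm (distance of any of gauge, block, wrench from where it was at the start of the episode above 0.02 m).
It also fails if it takes over 51 s, if anything falls off the work surface, if the arm or the gripper's body presses on something with over 40 N, if the wrist force passes 120 N, or if a joint passes its speed limit or range.

### The arm

A 6-joint arm with a two-finger parallel gripper is mounted at the origin on the work surface. World frame = base frame: x ahead of the robot, y to its left, z up, the work surface at z = 0. Lengths are in m, angles in rad, forces in N, time in s.
With the tool pointing down it reaches from about 0.325 to 0.875 m from the base axis. Payload 4.4 kg.
Tool frame: the origin (TCP) lies midway between the tips of the shut fingers; the grasp point (between the pads) lies 19 mm behind it; z points along the fingers, y is the line along which they close (so a half turn about z gives the same grasp; the last joint's range is limited). The gripper opens to 85 mm and grips with 20 to 120 N. Pads are 22 mm wide; open, the fingers measure 114 mm over their backs; the gripper's body (76 mm by 85 mm) begins 54 mm behind the grasp point. The pads swing forward as they close: fully open they stand 13 mm farther back than shut.
Start: joints at [-1.359, 0.207, 1.542, -0, 1.393, -0.15], TCP at [0.204, -0.538, 0.231] pointing down, gripper open.
Joint ranges: [-2.73, 2.73], [-0.86, 2.22], [0.23, 2.46], [-1.11, 4.25], [0.08, 2.63], [-2.82, 2.82]. Speed limits (rad/s): [2.79, 2.79, 3.14, 3.14, 3.14, 3.14].

### API

Orientations are given as a unit quaternion [x, y, z, w].
In Python, from plant import status, vision, arm gives the robot as it stands. The module is installed in compiled form; this text tells all that it offers.
- The arm moves only by the tool send_rows, never from a script. Its argument "deltas" is a list of rows, each a list of 3 entries, a list of its own where there are three numbers: the shift along the world's x, y, z in m, then the turn, a rotation vector about the world's x, y, z in rad, then the opening, from -1 (shut) to 1 (fully open). In form: [[[dx, dy, dz], [wx, wy, wz], grip], ...]. A call has 1 to 5 rows; each row shifts and turns the commanded pose from where the row before left it; what a row does not reach is not made up. A row lasts 1/12 s, in which the tool goes at most 41.7 mm and 7.16 degrees, less where a joint would pass 70% of its speed; a pose out of reach is approached as far as the arm can. A call with a gripper value outside its range is refused whole. The fingers move at their own pace and stop on an object; "grip_force" is the grip in N (left out, the last holds). Time passes only in rows, so rows that do not move let the fingers close. It gives the time, the measured TCP pose, the force, the opening and the grip force at its end, in the units of the state.
- status.state(): the state, without advancing time (a new reading comes with each control period).
- vision.get_image(name): name is "scene" or "top" or "wrist"; returns a dict with "color" (400x640x3 uint8, red, green, blue), "fx", "fy", "cx", "cy" (pixels), "R" (3x3) and "t" (3): a world point X has camera coordinates R X + t. Camera axes: x right, y down, z forward; pixel columns grow to the right and rows downward; lengths in m; the calibration is good to about 2 mm. The wrist camera is an equidistant fisheye: a pixel r from the principal point sees the ray r / f radians off the axis. A picture is of the moment at which its call begins. There is no depth.
- arm.finish_job(): hands the job in; it is judged then, once.
The state is a dict: "time": time; "joints": joint angles; "dq": joint speeds; "tau": joint torques, N m; "position": TCP position; "ee_rot": TCP orientation; "ft_force": force on the tool from outside, world axes, zero at the start; "moment": the same for the moment, N m; "finger_gap": finger opening in m; "finger_force": force on a finger pad.
Only numpy, scipy, OpenCV 4.12 (cv2) and the standard library are available. Lean on these libraries where they do the work, as an engineer would, in place of code of your own. Each camera call takes 0.05 s, during which the arm holds its last target. There are 200 camera calls.

## Working session

There is one attempt and no reset: what is moved stays moved. The work goes in short steps, Python scripts to look and compute and a tool call to move; the robot and the scene stay as the last step left them, time stands still between calls to the robot, and variables do not carry over. Pictures are saved under pics/ and viewed, at most 10 in all, crops included, and the job is handed in when it is done.

Besides the shell and the picture viewer there is one more tool, called after "Request:" as name(argument=value, ...) on one line, values as JSON. send_rows: Moves the arm, as the interface text tells. Its arguments: {"type":"object","properties":{"deltas":{"type":"array"},"grip_force":{"type":"number"}},"required":["deltas"]}

```bash
mkdir -p pics
cat > h.py <<'E'
import numpy as np, cv2, pickle
from plant import status, vision, arm
def grab(n):
    im=vision.get_image(n); pickle.dump(im,open(f'{n}.pkl','wb')); return im
def load(n): return pickle.load(open(f'{n}.pkl','rb'))
def save(im,f): cv2.imwrite('pics/'+f,cv2.cvtColor(im,cv2.COLOR_RGB2BGR))
def ray(im,u,v,z):
    R=np.array(im['R']);t=np.array(im['t'])
    d=R.T@np.array([(u-im['cx'])/im['fx'],(v-im['cy'])/im['fy'],1]); c=-R.T@t
    return c+d*(z-c[2])/d[2]
def proj(im,X):
    c=np.array(im['R'])@np.array(X)+np.array(im['t']); return c[0]/c[2]*im['fx']+im['cx'],c[1]/c[2]*im['fy']+im['cy']
E
python3 - <<'E'
from h import *
for n in('top','scene'):
    im=grab(n); save(im['color'],n+'0.png'); print(n,im['fx'],-np.array(im['R']).T@im['t'],np.round(im['R'],2).tolist())
print(status.state())
E
```

```text
top 385.2748129826198 [0.45736035 0.0723225  0.73345634] [[-0.15, -0.99, -0.01], [-0.97, 0.15, -0.2], [0.2, -0.03, -0.98]]
scene 392.6092424829404 [0.8167706  0.49270055 0.51299461] [[-0.87, 0.49, 0.0], [0.32, 0.58, -0.75], [-0.37, -0.65, -0.66]]
{'time': 0.1, 'joints': array([-1.35952062e+00,  2.07362324e-01,  1.54279985e+00,  1.10715928e-05,
        1.39352233e+00, -1.50491234e-01]), 'dq': array([-0.0003037 , -0.00154385, -0.0037835 , -0.00041385,  0.00078461,
        0.00251907]), 'tau': array([-1.09175740e-03, -3.84094584e+01, -2.92548877e+01, -2.27494061e-04,
        4.83391908e-03, -2.44853805e-05]), 'position': array([ 0.20336083, -0.53710784,  0.23023158]), 'ee_rot': array([ 9.83684780e-01,  1.79897636e-01, -2.63375694e-05, -1.04560629e-03]), 'ft_force': array([ 0.10462624,  0.54406832, -0.47912124]), 'moment': array([ 0.04364367, -0.02189694, -0.00351169]), 'finger_force': 0.0, 'finger_gap': 0.08587756584541056}
```

View pics/top0.png

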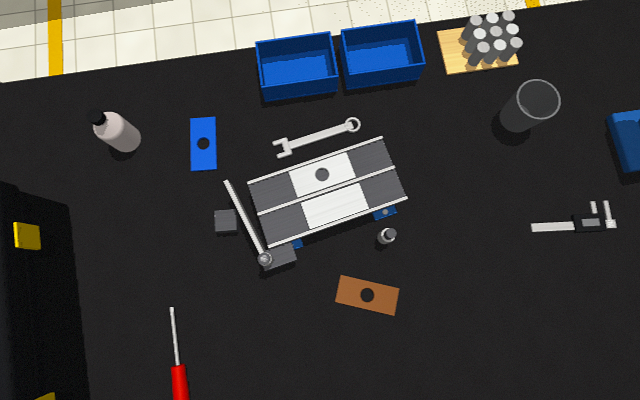

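View pics/scene0.png

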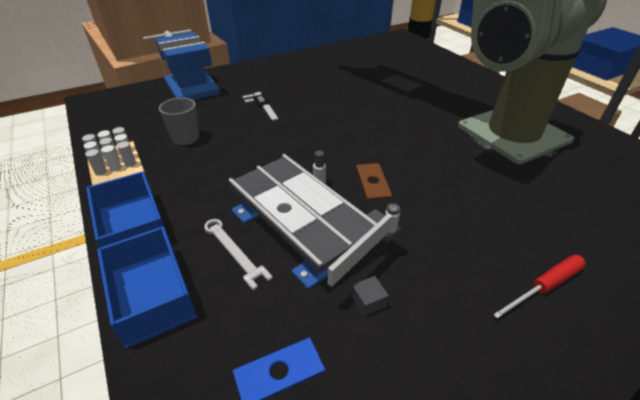

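Top view: the ledge spans about (248,183), (381,138), (407,199) and (268,246). The bar runs from its pivot at (264,258) to its tip at (227,181). The plug gauge is at (387,236), the block at (226,220) and the wrench at (315,137).

Candidates for the holed blank are the aluminium one in the far lane (322,174), the blue one (203,143) and the brown one (367,295). The aluminium one fits, because it lies in a lane and is neither blue nor brown. I'll confirm it in one crop.

Run:
```python
from h import *
im=load('top'); c=im['color']
save(cv2.resize(c[115:275,205:415],None,fx=3.8,fy=3.7,interpolation=cv2.INTER_CUBIC)[:600,:800],'crop.png')
g=c.min(2).astype(int); sat=c.max(2).astype(int)-g
m=((g>150)&(sat<30)).astype(np.uint8); m[:,:]*=1; m[:110]=0; m[:,:200]=0; m[:,420:]=0
n,l,s,ce=cv2.connectedComponentsWithStats(m)
for i in range(1,n):
    if s[i,4]>15:
        r=cv2.minAreaRect(np.argwhere(l==i)[:,::-1].astype(np.float32)); print(s[i],ce[i].round(1),np.round(cv2.boxPoints(r)).tolist())
for u,v,z in[(248,183,.066),(381,138,.066),(407,199,.066),(268,246,.066),(322,174,.066),(264,258,.1),(227,181,.091),(226,220,.03),(387,236,.075)]: print(u,v,ray(im,u,v,z).round(4))
```

```text
[273 117  88  41 733] [314.6 136.4] [[272.0, 141.0], [356.0, 113.0], [362.0, 130.0], [278.0, 158.0]]
[ 247  136  148   79 2375] [321.  174.7] [[246.0, 182.0], [383.0, 134.0], [395.0, 168.0], [257.0, 215.0]]
[223 180  41  74 400] [243.1 216.3] [[223.0, 181.0], [227.0, 179.0], [263.0, 251.0], [259.0, 253.0]]
[ 268  183  140   65 2211] [334.7 208.9] [[258.0, 218.0], [397.0, 168.0], [407.0, 198.0], [268.0, 248.0]]
[381 228   8   8  24] [383.5 231.2] [[380.0, 234.0], [386.0, 226.0], [388.0, 228.0], [382.0, 236.0]]
[260 255   8   7  28] [263.3 258.1] [[259.0, 257.0], [265.0, 254.0], [267.0, 259.0], [262.0, 262.0]]
248 183 [0.6383 0.1705 0.066 ]
381 138 [ 0.6846 -0.0795  0.066 ]
407 199 [ 0.5659 -0.1036  0.066 ]
268 246 [0.5218 0.1496 0.066 ]
322 174 [0.6342 0.0375 0.066 ]
264 258 [0.5003 0.1546 0.1   ]
227 181 [0.6406 0.2021 0.091 ]
226 220 [0.5846 0.2242 0.03  ]
387 236 [ 0.5065 -0.0546  0.075 ]
```

View pics/crop.png

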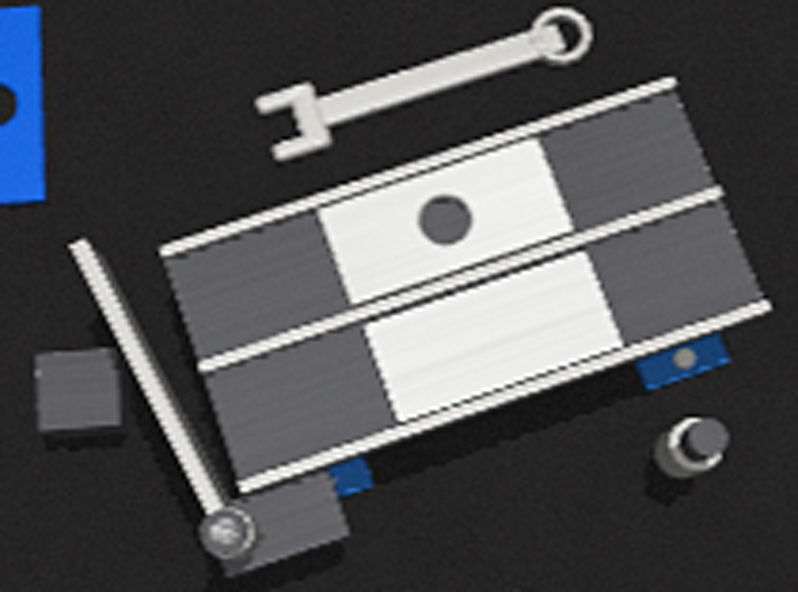

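The crop confirms it. The aluminium blank with the round hole is in the far lane (x = +30), and the plain one is in the near lane. The ledge's centre is at about (0.603, 0.034), turned by about 10.2°. The bar's pivot and length agree with the given sizes, and the bar stands at about 0.15 rad. I'm moving above the stop end now, with the fingers shutting and the tool's y along the stand's x.

Request:
send_rows(deltas=[[[0.0204,0.0347,0],[0,0,0.0694],-1],[[0.0204,0.0347,0],[0,0,0.0694],-1],[[0.0204,0.0347,0],[0,0,0.0694],-1],[[0.0204,0.0347,0],[0,0,0.0694],-1],[[0.0204,0.0347,0],[0,0,0.0694],-1]])

```text
time: 0.52
position: [0.3058, -0.3623, 0.2307]
ee_rot: [0.937, 0.348, 0.0, -0.001]
ft_force: [1.3, -0.6, 0.2]
finger_gap: 0.0257
finger_force: 0.0
```

Request:
send_rows(deltas=[[[0.0204,0.0347,0],[0,0,0.0694],-1],[[0.0204,0.0347,0],[0,0,0.0694],-1],[[0.0204,0.0347,0],[0,0,0.0694],-1],[[0.0204,0.0347,0],[0,0,0.0694],-1],[[0.0204,0.0347,0],[0,0,0.0694],-1]])

```text
time: 0.93
position: [0.4078, -0.1887, 0.231]
ee_rot: [0.863, 0.505, -0.0, -0.0]
ft_force: [0.6, -0.5, -0.0]
finger_gap: -0.0001
finger_force: 0.0
```

Request:
send_rows(deltas=[[[0.0204,0.0347,0],[0,0,0.0694],-1],[[0.0204,0.0347,0],[0,0,0.0694],-1],[[0.0204,0.0347,0],[0,0,0.0694],-1],[[0.0204,0.0347,0],[0,0,0.0694],-1],[[0.0204,0.0347,0],[0,0,0.0694],-1]])

```text
time: 1.35
position: [0.5098, -0.0152, 0.2309]
ee_rot: [0.763, 0.647, -0.0, -0.0]
ft_force: [0.2, -0.2, 0.2]
finger_gap: 0.0001
finger_force: 0.0
```

Request:
send_rows(deltas=[[[0.0204,0.0347,0],[0,0,0.0694],-1],[[0.0204,0.0347,0],[0,0,0.0694],-1],[[0.0204,0.0347,0],[0,0,0.0694],-1],[[0.0204,0.0347,0],[0,0,0.0694],-1],[[0.0204,0.0347,0],[0,0,0.0694],-1]])

```text
time: 1.77
position: [0.6117, 0.1582, 0.2305]
ee_rot: [0.64, 0.769, -0.001, -0.0]
ft_force: [0.9, -0.6, 0.8]
finger_gap: 0.0001
finger_force: 0.0
```

Request:
send_rows(deltas=[[[0,0,-0.033],[0,0,0],-1],[[0,0,-0.033],[0,0,0],-1],[[0,0,-0.033],[0,0,0],-1],[[0,0,-0.033],[0,0,0],-1],[[0,0,-0.023],[0,0,0],-1]])

```text
time: 2.18
position: [0.6088, 0.1562, 0.0719]
ee_rot: [0.641, 0.768, -0.002, -0.002]
ft_force: [-0.3, 0.2, -0.2]
finger_gap: 0.0001
finger_force: 0.0
```

Run:
```python
from h import *
save(grab('scene')['color'],'s1.png')
C=np.array([.60265,.03425]);a=np.radians(10.2);X=np.array([np.cos(a),np.sin(a)]);Y=np.array([-X[1],X[0]])
pts=[status.state()['position'][:2]]
for k in np.radians(np.arange(0,79,6.5)): pts.append(C+X*(-.080+.112*np.cos(k))+Y*(.139+.112*np.sin(k)))
print(np.diff(pts,axis=0).round(4).tolist())
```

```text
[[0.0041, 0.0212], [-0.003, 0.0124], [-0.0043, 0.0119], [-0.0057, 0.0114], [-0.0069, 0.0107], [-0.0081, 0.0098], [-0.0091, 0.0088], [-0.0101, 0.0077], [-0.0109, 0.0066], [-0.0116, 0.0053], [-0.0121, 0.0039], [-0.0124, 0.0025], [-0.0126, 0.0011]]
```

View pics/s1.png

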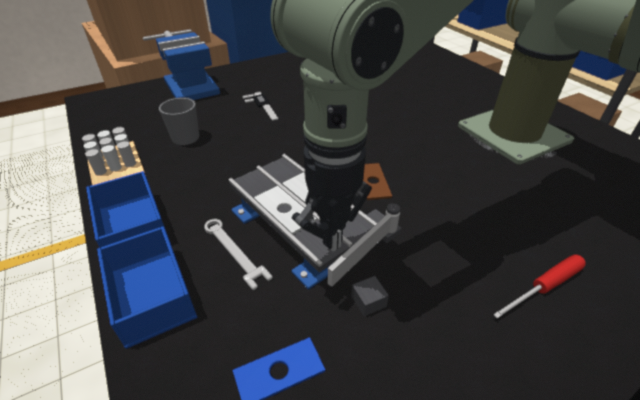

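The picture shows the fingertips at (333,245), just inside the bar and touching nothing. Next I swing the bar along its arc.

Request:
send_rows(deltas=[[[0.0021,0.0106,0.003],[0,0,0],-1],[[0.002,0.0106,0],[0,0,0],-1],[[-0.003,0.0124,0],[0,0,0],-1],[[-0.0043,0.0119,0],[0,0,0],-1],[[-0.0057,0.0114,0],[0,0,0],-1]])

```text
time: 2.65
position: [0.604, 0.2151, 0.0818]
ee_rot: [0.641, 0.768, 0.002, 0.001]
ft_force: [-0.3, -0.9, 0.6]
finger_gap: -0.0003
finger_force: 0.5
```

Request:
send_rows(deltas=[[[-0.0069,0.0107,0],[0,0,0],-1],[[-0.0081,0.0098,0],[0,0,0],-1],[[-0.0091,0.0088,0],[0,0,0],-1],[[-0.0101,0.0077,0],[0,0,0],-1]])

```text
time: 2.98
position: [0.5675, 0.2513, 0.0797]
ee_rot: [0.641, 0.768, 0.0, 0.0]
ft_force: [0.3, -1.3, 0.7]
finger_gap: -0.0
finger_force: 0.6
```

Request:
send_rows(deltas=[[[-0.0109,0.0066,0],[0,0,0],-1],[[-0.0116,0.0053,0],[0,0,0],-1],[[-0.0121,0.0039,0],[0,0,0],-1],[[-0.0124,0.0025,0],[0,0,0],-1],[[-0.0126,0.0011,0],[0,0,0],-1]])

```text
time: 3.4
position: [0.5074, 0.2698, 0.0791]
ee_rot: [0.641, 0.767, -0.0, -0.0]
ft_force: [0.8, -1.3, 0.2]
finger_gap: 0.0002
finger_force: 0.5
```

Request:
send_rows(deltas=[[[0,0,0],[0,0,0],-1],[[0,0,0],[0,0,0],-1]])

```text
time: 3.57
position: [0.5075, 0.2697, 0.079]
ee_rot: [0.641, 0.768, -0.0, -0.0]
ft_force: [0.2, -0.1, 0.2]
finger_gap: 0.0001
finger_force: 0.0
```

Request:
send_rows(deltas=[[[0.02,0,0],[0,0,0],-1],[[0,0,0.04],[0,0,0],-1],[[0,0,0.04],[0,0,0],-1],[[0,0,0.03],[0,0,0],-1]])

```text
time: 3.9
position: [0.5302, 0.2696, 0.1908]
ee_rot: [0.641, 0.767, 0.0, 0.0]
ft_force: [1.1, 0.3, 0.2]
finger_gap: 0.0001
finger_force: 0.0
```

Request:
send_rows(deltas=[[[0.015,-0.0386,0],[0,0,0],-1],[[0.015,-0.0386,0],[0,0,0],-1],[[0.015,-0.0386,0],[0,0,0],-1],[[0.015,-0.0386,0],[0,0,0],-1]])

```text
time: 4.23
position: [0.5899, 0.1136, 0.1899]
ee_rot: [0.641, 0.768, 0.001, 0.0]
ft_force: [0.4, 0.4, -0.1]
finger_gap: -0.0003
finger_force: 0.0
```

Request:
send_rows(deltas=[[[0.015,-0.0386,0],[0,0,0],-1],[[0.015,-0.0386,0],[0,0,0],-1],[[0.015,-0.0386,0],[0,0,0],-1],[[0.014,-0.0386,0],[0,0,0],-1]])

```text
time: 4.57
position: [0.6488, -0.0418, 0.1893]
ee_rot: [0.641, 0.767, 0.0, 0.0]
ft_force: [0.3, 0.6, 0.6]
finger_gap: -0.0001
finger_force: 0.0
```

Run:
```python
from h import *
a=grab('top')['color'][100:300,150:450]; b=grab('scene')['color'][100:300,180:480]
save(np.vstack([cv2.resize(a,None,fx=1.5,fy=1.5),cv2.resize(b,None,fx=1.5,fy=1.5)]),'m.png')
```

```text
(no output)
```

View pics/m.png

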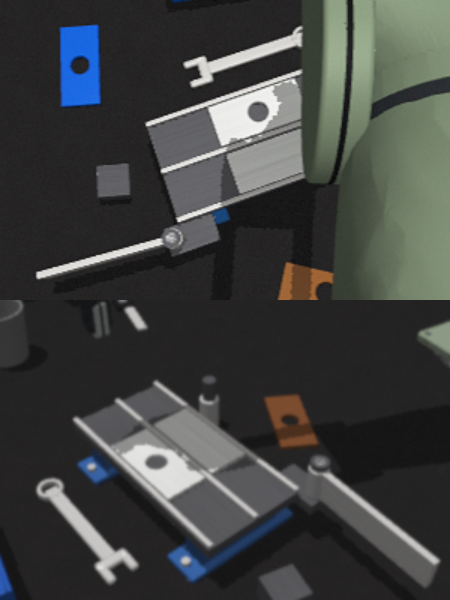

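The bar now lies along the stand's y: in the top half it runs from its pivot at (172,238) to its end at (40,275). That is about a full quarter turn. The blanks and bystanders haven't moved. I'm lowering the fingers behind the holed blank.

Request:
send_rows(deltas=[[[-0.002,0,-0.035],[0,0,0],-1],[[0,0,-0.035],[0,0,0],-1],[[0,0,-0.03],[0,0,0],-1],[[0,0,-0.015],[0,0,0],-1],[[0,0,0],[0,0,0],-1]])

```text
time: 5.08
position: [0.6416, -0.0383, 0.0684]
ee_rot: [0.641, 0.767, -0.002, -0.005]
ft_force: [-0.5, 0.1, -0.5]
finger_gap: -0.0001
finger_force: 0.0
```

Request:
send_rows(deltas=[[[0,0,0],[0,0,0],-1]])

```text
time: 5.17
position: [0.6451, -0.0389, 0.0731]
ee_rot: [0.641, 0.767, -0.0, -0.001]
ft_force: [0.3, 0.2, 0.3]
finger_gap: -0.0004
finger_force: 0.0
```

Request:
send_rows(deltas=[[[0,0,-0.004],[0,0,0],-1],[[0,0,-0.004],[0,0,0],-1],[[0,0,-0.0025],[0,0,0],-1],[[0,0,0],[0,0,0],-1],[[0,0,0],[0,0,0],-1]])

```text
time: 5.58
position: [0.6461, -0.0393, 0.0644]
ee_rot: [0.641, 0.767, 0.0, 0.0]
ft_force: [0.2, 0.9, -0.7]
finger_gap: 0.0003
finger_force: 0.0
```

Request:
send_rows(deltas=[[[0,0,-0.001],[0,0,0],-1],[[0,0,-0.001],[0,0,0],-1],[[-0.001,0.006,0],[0,0,0],-1],[[-0.001,0.006,0],[0,0,0],-1],[[-0.0014,0.0079,0],[0,0,0],-1]])

```text
time: 6.0
position: [0.6424, -0.0191, 0.0618]
ee_rot: [0.641, 0.767, -0.0, 0.0]
ft_force: [0.2, -1.0, -0.2]
finger_gap: -0.0003
finger_force: 0.3
```

Request:
send_rows(deltas=[[[-0.0014,0.0079,0],[0,0,0],-1],[[-0.0014,0.0079,0],[0,0,0],-1],[[-0.0014,0.0079,0],[0,0,0],-1]])

```text
time: 6.25
position: [0.638, 0.0055, 0.0618]
ee_rot: [0.641, 0.768, -0.0, -0.0]
ft_force: [-0.0, 0.0, -0.3]
finger_gap: -0.0
finger_force: 0.3
```

Request:
send_rows(deltas=[[[-0.0014,0.0079,0],[0,0,0],-1],[[-0.0014,0.0079,0],[0,0,0],-1],[[-0.0014,0.0079,0],[0,0,0],-1],[[-0.0014,0.0079,0],[0,0,0],-1]])

```text
time: 6.58
position: [0.6324, 0.0368, 0.0618]
ee_rot: [0.641, 0.768, -0.0, 0.0]
ft_force: [-0.2, -0.5, 0.5]
finger_gap: 0.0002
finger_force: 0.3
```

Request:
send_rows(deltas=[[[-0.0014,0.0079,0],[0,0,0],-1],[[-0.0011,0.006,0],[0,0,0],-1],[[-0.0007,0.004,0],[0,0,0],-1],[[0,0,0],[0,0,0],-1]])

```text
time: 6.92
position: [0.6292, 0.0549, 0.0618]
ee_rot: [0.641, 0.768, 0.0, -0.0]
ft_force: [-0.7, -0.3, -0.1]
finger_gap: -0.0003
finger_force: 0.0
```

Run:
```python
from h import *
a=grab('top')['color'][100:300,150:450]; b=grab('scene')['color'][100:300,180:480]
save(np.vstack([cv2.resize(a,None,fx=1.5,fy=1.5),cv2.resize(b,None,fx=1.5,fy=1.5)]),'m2.png')
print(status.state()['position'])
```

```text
[0.62942184 0.05399923 0.06179676]
```

View pics/m2.png

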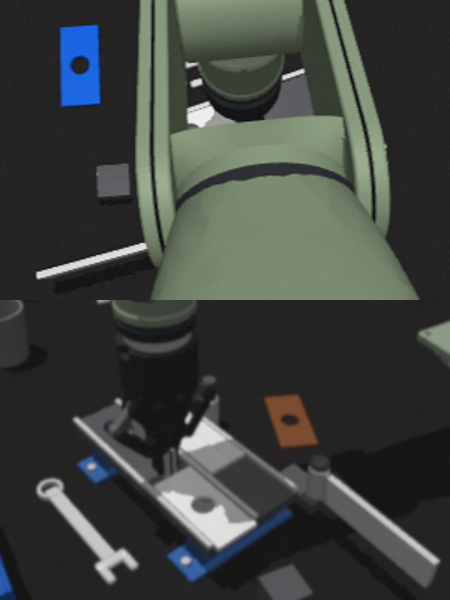

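The blank is moving squarely along its lane: its hole is at about scene pixel (316,237) and its front is near the deck end. I'll measure it by casting a ray through the hole.

```bash
cat >> h.py <<'E'
C=np.array([.60265,.03425]);_a=np.radians(10.2);X=np.array([np.cos(_a),np.sin(_a)]);Y=np.array([-X[1],X[0]])
def st(P): d=np.array(P)[:2]-C; return (d@X).round(4),(d@Y).round(4)
E
python3 - <<'E'
from h import *
im=load('scene'); print(st(ray(im,316,236.7,.065)), st(status.state()['position']))
E=C+Y*.13; print('edge px',proj(im,[*(E+X*.03),.06]),proj(im,[*(E+X*.06),.066]),proj(im,[*E,.066]))
E
```

```text
(np.float64(0.0297), np.float64(0.084)) (np.float64(0.0298), np.float64(0.0147))
edge px (np.float64(335.1182805522312), np.float64(256.51225879887863)) (np.float64(319.6251724086894), np.float64(263.8802941280195)) (np.float64(350.0771398639931), np.float64(244.3490120919228))
```

Both estimates put the blank at y ≈ 81–84 mm, so it needs about 23 mm more.

Request:
send_rows(deltas=[[[-0.0009,0.005,0],[0,0,0],-1],[[-0.0011,0.006,0],[0,0,0],-1],[[-0.0011,0.006,0],[0,0,0],-1],[[-0.0007,0.004,0],[0,0,0],-1],[[-0.0004,0.002,0],[0,0,0],-1]])

```text
time: 7.43
position: [0.6251, 0.0776, 0.0618]
ee_rot: [0.641, 0.768, 0.0, 0.0]
ft_force: [-1.4, -0.6, 1.4]
finger_gap: 0.0002
finger_force: 0.4
```

Request:
send_rows(deltas=[[[0,0,0],[0,0,0],-1],[[0.0018,-0.01,0],[0,0,0],-1],[[0.0018,-0.01,0.005],[0,0,0],-1],[[0,0,0.03],[0,0,0],-1],[[0,0,0.04],[0,0,0],-1]])

```text
time: 7.85
position: [0.6254, 0.055, 0.133]
ee_rot: [0.642, 0.767, -0.003, -0.004]
ft_force: [1.6, -0.3, -0.2]
finger_gap: 0.0001
finger_force: 0.0
```

Request:
send_rows(deltas=[[[0,0,0.04],[0,0,0],-1],[[0.004,-0.04,0.01],[0,0,0],-1],[[0.004,-0.04,0],[0,0,0],-1],[[0,-0.04,0],[0,0,0],-1],[[0,-0.04,0],[0,0,0],-1]])

```text
time: 8.27
position: [0.6371, -0.1062, 0.1883]
ee_rot: [0.641, 0.767, 0.0, 0.001]
ft_force: [-0.2, 1.1, -0.1]
finger_gap: -0.0002
finger_force: 0.0
```

Request:
send_rows(deltas=[[[0,-0.04,0],[0,0,0],-1],[[0,-0.04,0],[0,0,0],-1],[[0,-0.04,0],[0,0,0],-1],[[0,0,0],[0,0,0],-1],[[0,0,0],[0,0,0],-1]])

```text
time: 8.68
position: [0.636, -0.2274, 0.1869]
ee_rot: [0.643, 0.766, -0.0, 0.0]
ft_force: [-0.3, 0.2, 0.4]
finger_gap: -0.0003
finger_force: 0.0
```

Run:
```python
from h import *
a=grab('top')['color'][130:270,200:400]; b=grab('scene')['color'][150:300,230:430]
save(np.vstack([cv2.resize(a,None,fx=2,fy=2,interpolation=2),cv2.resize(b,None,fx=2,fy=2,interpolation=2)]),'m3.png')
```

```text
(no output)
```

View pics/m3.png

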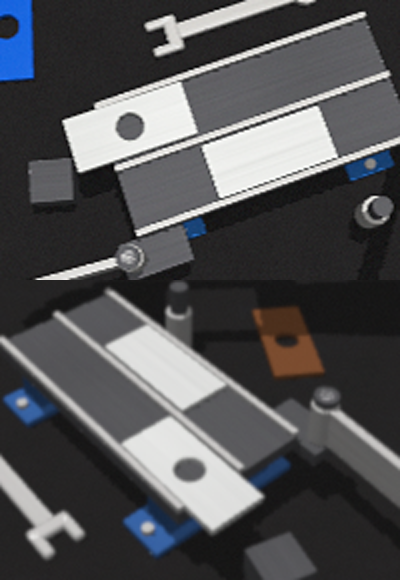

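Top half: the holed blank sticks out past the left end with its hole at (130,126) and front corners at (63,121) and (80,171), lying flat in its lane. The bar is swung back and the bystanders are in place.

Run:
```python
from h import *
im=load('top')
for u,v in[(265,193),(231.5,190.5),(240,215.5),(291,170.5),(298.5,197)]: print(st(ray(im,u,v,.066)))
im=load('scene'); print('scene hole',st(ray(im,230+189/2,150+189/2,.065)))
```

```text
(np.float64(0.0318), np.float64(0.1046))
(np.float64(0.0557), np.float64(0.1595))
(np.float64(0.0077), np.float64(0.1582))
(np.float64(0.056), np.float64(0.048))
(np.float64(0.0055), np.float64(0.0507))
scene hole (np.float64(0.0298), np.float64(0.1048))
```

The blank's centre is at y ≈ 104.7 mm in both views, an overhang of about 30 mm, and the hand is clear. I'm handing the job in.

```bash
python3 -c "
from plant import arm; print(arm.finish_job())"
```

```text
the job is handed in; nothing more can be done
None
```

The job is handed in, with no verdict returned: the stop bar is swung a full quarter turn, the holed blank lies flat in its lane about 30 mm past the end, and the hand is clear with nothing else visibly moved.

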